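Lock the red-capped bottle into the bench rack

TASK

Put the red-capped bottle away in the empty cell of the three-cell rack: pull that cell's orange knob all the way out until it holds there, set the bottle down gently and upright in the cell and let go of it, then push the same knob fully home so that its steel fork locks the bottle in. Do not pull out the knobs of the other two cells, and leave their bottles and the other things on the table alone.

Things in the scene. Friction and masses are not known exactly. Their poses are not given: they have to be found in the camera images.
- bottle: loose white plastic bottle with a grey band and a red cap, about 0.3 kg, standing on the table left or right of the rack. Body diameter 62 up to 78 mm, a shoulder cone narrowing to the 26 mm neck at 98 mm, then a red cap of diameter 32 from 104 to 132 mm (the top). Origin: centre of its underside, z up.
- cell_free (a point): centre of the empty cell's inner floor, 18 mm above the table; z up, x away from the knob (the knob is pulled along -x), y along the row. Blue cell, 72 x 72 mm inside, 5 mm walls, rim 54 mm above this floor; three cells at 105 mm pitch. In front (-x) a blue guide bracket: x -100 to -48, y -41 to 41 mm, top 113 mm above this floor, its brass detent cap up to 125 mm.
- fork_free (a point): midpoint between the tips of the flat steel fork that closes the empty cell, fixed to its knob; axes as cell_free. Tines 12 mm wide, 8 thick, 46 long, 44 mm clear between them, 96 to 104 mm above the cell floor. Knob home: tips at x = +20 mm in the cell's frame; fully out: -42 mm, cell open. The tines pass either side of a bottle's cap, above its shoulder.
- knob_free (a point): grip point of the empty cell's orange knob: middle of its horizontal cylinder, 26 mm long (along x), 30 mm diameter, 118 mm above the table; axes as cell_free. Home it lies at x = -134 mm, fully out at -196 mm from the cell's centre. At its -x end a flange, 6 mm thick, 38 mm diameter; a 12 mm rod joins it to the fork. Moves with the knob.
- slide_free (a joint): how far the knob of the empty cell is pulled out, m: 0 = fully home, 0.062 = fully out. A detent holds it at each end; about 10 N frees it, then about 2 N of friction moves it.
- slide_left (a joint): the same for the second cell's knob; this cell holds bottle_l and stays at 0
- slide_right (a joint): the same for the third cell's knob; this cell holds bottle_r and stays at 0
- bottle_l: bottle of the same shape with a green cap, locked in one of the other cells. Origin: centre of its underside
- bottle_r: bottle of the same shape with a green cap, locked in the remaining cell. Origin: centre of its underside
- tape: bystander: reel of paper tape lying flat, outer diameter 96, hole 64, height 40 mm. Origin: centre of its underside
- tin: bystander: upright tin, diameter 70, height 90 mm. Origin: centre of its underside
- screwdriver: bystander: screwdriver, 200 mm long, lying along its x. Origin: its middle, underside
- square: bystander: try square lying flat, wooden stock 160 mm along its x, steel blade 110 mm along its y at the +x end, 18 mm high. Origin: middle of the stock's underside
Not all that is in view belongs to the job. What is shaped like the bottle but brown or pink is not meant.

How it is judged:
By the outcome, as a careful person would: the job done as asked, in the order asked, and still so for the second after the job is handed in, with the robot touching nothing.
It also fails if it takes over 64 s, if anything falls off the work surface, if the arm or the gripper's body presses on something with over 40 N, if the wrist force passes 120 N, or if a joint passes its speed limit or range.

ROBOT

A 6-joint arm with a two-finger parallel gripper is mounted at the origin on the work surface. World frame = base frame: x ahead of the robot, y to its left, z up, the work surface at z = 0. Lengths are in m, angles in rad, forces in N, time in s.
With the tool pointing down it reaches from about 0.425 to 0.95 m from the base axis. Payload 3.5 kg.
Tool frame: the origin (TCP) lies on the centre line of the jaws, within the pads' length; the fingertips stand 14 mm ahead of it and the grasp point (between the pads) lies 5 mm behind it (tips_ahead is the distance from the TCP to the fingertips, in m); y points along the fingers, z is the direction in which the jaws open and shut, and the axes are right-handed (so a half turn about y gives the same grasp; the last joint's range is limited). The gripper opens to 85 mm and grips with 20 to 120 N. Pads are 22 mm wide; open, the fingers measure 114 mm over their backs; the gripper's body (76 mm by 85 mm) begins 54 mm behind the grasp point. The pads swing forward as they close: fully open they stand 13 mm farther back than shut.
Start: joints at [-1.323, 0.286, 1.577, -0, 1.279, -0.15], TCP at [0.262, -0.622, 0.245] pointing down, gripper open.
Joint ranges: [-2.77, 2.77], [-0.9, 2.22], [0.21, 2.48], [-1.53, 4.67], [0.24, 2.81], [-2.84, 2.84]. Speed limits (rad/s): [2.79, 2.79, 3.14, 3.14, 3.14, 3.14].

INTERFACE

Orientations are given as a unit quaternion [x, y, z, w].
In Python, from plant import get_state, read_camera, sign_off, tips_ahead gives the robot as it stands.
- The arm moves only by the tool send_rows, never from a script. Its argument "plan" is a list of rows, each a list of 2 entries, a list of its own where there are three numbers: the shift along the tool's x, y, z in units of 12 cm (1.0 is 12 cm), then the turn, a rotation vector about the tool's x, y, z in units of 360 degrees (1.0 is 360 degrees). In form: [[[tx, ty, tz], [rx, ry, rz]], ...]. A call has 1 to 12 rows; each row shifts and turns the commanded pose from where the row before left it, along the tool's axes as they then stand; what a row does not reach is not made up. A row lasts 1/10 s, in which the tool goes at most 50 mm and 8.59 degrees, less where a joint would pass 70% of its speed; a pose out of reach is approached as far as the arm can. A call with a number of a shift or a turn outside -1 to 1 is refused whole. A call with a gripper value outside its range is refused whole. "gripper" is the closure, from 0 (fully open) to 1 (shut), set as the call begins (left out, the last holds). The fingers move at their own pace and stop on an object; "grip_force" is the grip in N (left out, the last holds). Time passes only in rows, so rows that do not move let the fingers close. It gives the time, the measured TCP pose, the force and the opening at its end, in the units of the state.
- get_state(): the state, without advancing time (a new reading comes with each control period).
- read_camera(name): name is "side" or "top"; returns a dict with "img" (420x560x3 uint8, blue, green, red), "fx", "fy", "cx", "cy" (pixels), "world_from_camera" (4x4, takes a point from camera to world coordinates). Camera axes: x right, y down, z forward; pixel columns grow to the right and rows downward; lengths in m; the calibration is good to about 2 mm. A picture is of the moment at which its call begins. There is no depth.
- sign_off(): hands the job in, once; it reports no verdict.
The state is a dict: "time": time; "qpos": joint angles; "dq": joint speeds; "joint_efforts": joint torques, N m; "eef_pos": TCP position; "tcp_rot": TCP orientation; "contact_force": force on the tool from outside, world axes, zero at the start; "wrist_torque": the same for the moment, N m; "opening": opening from 0.0 (shut) to 1.0 (fully open).
Only numpy, scipy, OpenCV 4.12 (cv2) and the standard library are available. Lean on these libraries where they do the work, as an engineer would, in place of code of your own. Each camera call takes 0.05 s, during which the arm holds its last target. There are 200 camera calls.

## Working session

There is one attempt and no reset: what is moved stays moved. The work goes in short steps, Python scripts to look and compute and a tool call to move; the robot and the scene stay as the last step left them, time stands still between calls to the robot, and variables do not carry over. Pictures are saved under pics/ and viewed, about 8 in all and at most 12, crops included, and the job is handed in when it is done.

Besides the shell and the picture viewer there is one more tool, called after "Request:" by a JSON object that holds its "method" and its "body", one argument or row to a line. send_rows: Moves the arm, as the interface text tells. Its arguments: {"type":"object","properties":{"plan":{"type":"array"},"gripper":{"type":"number"},"grip_force":{"type":"number"}},"required":["plan"]}

```bash
mkdir -p pics; ls; python3 - <<'E'
from plant import *
import cv2
print(get_state())
for n in("side","top"):
    c=read_camera(n); cv2.imwrite(f"pics/{n}0.png",c["img"]); print(n,c["fx"],c["fy"],c["cx"],c["cy"]);print(c["world_from_camera"])
a=[cv2.imread(f"pics/{n}0.png") for n in("side","top")]
E
```

```text
pics
{'time': 0.0, 'qpos': array([-1.32305136e+00,  2.87180485e-01,  1.57818230e+00,  1.01946330e-05,
        1.27860861e+00, -1.50006666e-01]), 'dq': array([-0.00166124,  0.00027704, -0.00129471, -0.00143584, -0.00075076,
        0.00237307]), 'joint_efforts': array([-2.44039247e-04, -4.05981517e+01, -2.92625999e+01, -1.30443191e-04,
        5.88085939e-03,  5.96388261e-06]), 'eef_pos': array([ 0.26132835, -0.62167904,  0.2439344 ]), 'tcp_rot': array([-0.13973779,  0.6940091 , -0.69232875,  0.13966251]), 'contact_force': array([-0.52425342, -0.21598398, -0.5565186 ]), 'wrist_torque': array([ 0.03560051,  0.02273629, -0.00194062]), 'opening': 1.0017485462187483}
side 462.4816838843964 462.4816838843964 280.5710778977 210.8502003459893
[[-0.79091754 -0.48798773  0.36921189  0.04176287]
 [-0.61186163  0.62213997 -0.48843341  0.61335978]
 [ 0.00864804 -0.61221714 -0.79064239  1.0832956 ]
 [ 0.          0.          0.          1.        ]]
top 436.38606903354093 436.38606903354093 276.71748929002365 209.7872991995469
[[-0.01843548 -0.99785436  0.06282358  0.44331058]
 [-0.9998255   0.01858864  0.00185418  0.02709983]
 [-0.003018   -0.06277843 -0.99802293  1.41280937]
 [ 0.          0.          0.          1.        ]]
```

View pics/side0.png

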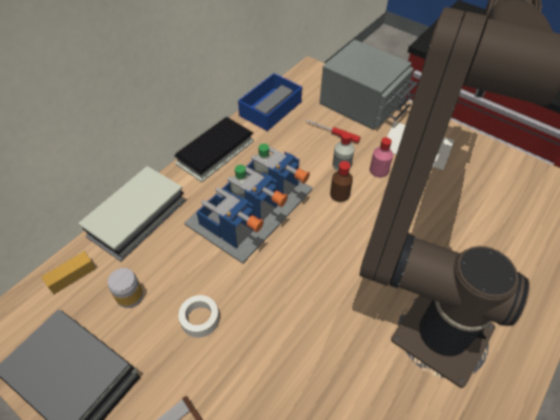

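View pics/top0.png

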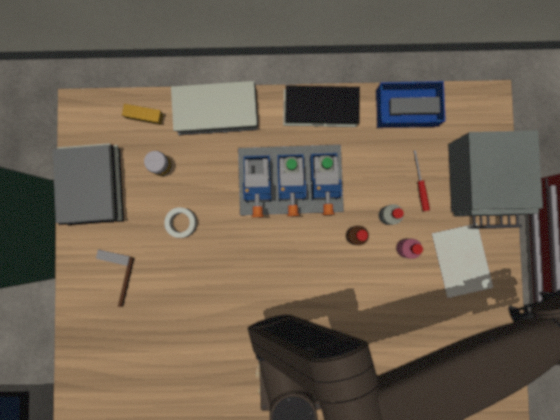

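```bash
cat > h.py <<'E'
import numpy as np, cv2
from plant import *
from scipy.spatial.transform import Rotation as R
def ray(c,u,v):
    T=np.array(c["world_from_camera"]); d=T[:3,:3]@np.array([(u-c["cx"])/c["fx"],(v-c["cy"])/c["fy"],1]); return T[:3,3],d/np.linalg.norm(d)
def onz(c,u,v,z):
    o,d=ray(c,u,v); return o+d*(z-o[2])/d[2]
def tri(c1,p1,c2,p2):
    A=np.zeros((3,3));b=np.zeros(3);rs=[ray(c1,*p1),ray(c2,*p2)]
    for o,d in rs: P=np.eye(3)-np.outer(d,d);A+=P;b+=P@o
    x=np.linalg.solve(A,b); o,d=rs[0]; return x,max(np.linalg.norm(np.cross(x-o,d)) for o,d in rs)
def blobs(img,h0,h1,s=120,v=60,amin=15):
    H=cv2.cvtColor(img,cv2.COLOR_BGR2HSV); m=cv2.inRange(H,(h0,s,v),(h1,255,255))
    if h0==0: m|=cv2.inRange(H,(174,s,v),(180,255,255))
    n,_,st,ce=cv2.connectedComponentsWithStats(m); return [(*ce[i].round(1),int(st[i,4]),*st[i,:4]) for i in range(1,n) if st[i,4]>=amin]
E
python3 - <<'E'
from h import *
ims=[]
for n,(x0,y0,x1,y1),k in(("side",(185,110,405,260),3),("top",(230,140,430,265),3)):
    c=read_camera(n);i=c["img"]
    for nm,a in(("red",(0,4)),("orange",(5,14)),("green",(50,75))):
        print(n,nm,[tuple(map(float,b)) for b in blobs(i,*a) if x0<b[0]<x1 and y0<b[1]<y1])
    ims.append(cv2.resize(i[y0:y1,x0:x1],(660,int(660*(y1-y0)/(x1-x0))),interpolation=cv2.INTER_CUBIC))
o=np.vstack(ims);o=cv2.resize(o,None,fx=.69,fy=.69,interpolation=cv2.INTER_AREA);print(o.shape);cv2.imwrite("pics/crop1.png",o)
E
```

```text
side red [(345.4, 135.7, 221.0, 332.0, 128.0, 28.0, 16.0), (385.2, 143.9, 102.0, 381.0, 138.0, 10.0, 13.0), (343.7, 167.6, 137.0, 339.0, 161.0, 12.0, 15.0)]
side orange [(353.0, 133.6, 15.0, 346.0, 131.0, 15.0, 7.0), (301.5, 174.8, 140.0, 295.0, 168.0, 14.0, 15.0), (341.3, 184.2, 340.0, 333.0, 170.0, 19.0, 31.0), (279.0, 197.8, 154.0, 272.0, 191.0, 15.0, 15.0), (254.5, 222.8, 167.0, 247.0, 216.0, 16.0, 15.0)]
side green [(263.3, 149.8, 72.0, 260.0, 145.0, 8.0, 11.0), (240.2, 171.1, 80.0, 236.0, 166.0, 9.0, 11.0)]
top red [(423.1, 195.6, 189.0, 418.0, 181.0, 11.0, 30.0), (397.2, 212.8, 85.0, 392.0, 208.0, 11.0, 10.0), (361.4, 234.8, 107.0, 355.0, 229.0, 13.0, 12.0), (416.0, 248.6, 116.0, 410.0, 243.0, 13.0, 13.0)]
top orange [(425.7, 198.9, 50.0, 421.0, 180.0, 9.0, 32.0), (292.7, 210.9, 122.0, 287.0, 205.0, 13.0, 12.0), (327.8, 209.7, 113.0, 322.0, 204.0, 13.0, 12.0), (257.4, 212.1, 115.0, 252.0, 206.0, 12.0, 12.0), (356.7, 235.4, 165.0, 349.0, 226.0, 20.0, 19.0)]
top green [(326.9, 162.9, 66.0, 323.0, 159.0, 9.0, 9.0), (291.3, 164.0, 62.0, 287.0, 160.0, 9.0, 9.0)]
(595, 455, 3)
```

View pics/crop1.png

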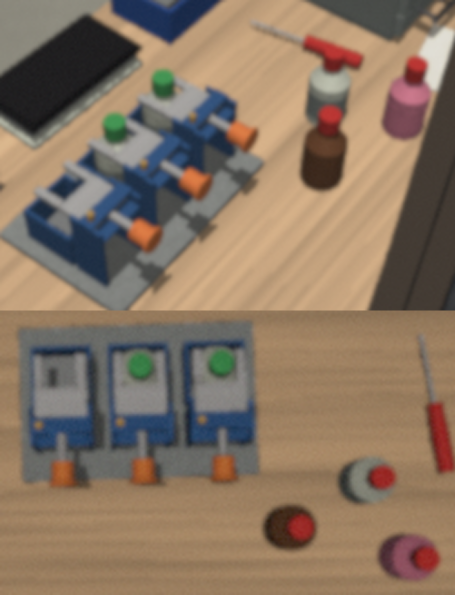

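```bash
python3 - <<'E'
from h import *
s=read_camera("side");t=read_camera("top")
np.set_printoptions(precision=4,suppress=True)
kn=[tri(s,a,t,b) for a,b in(((254.5,222.8),(257.4,212.1)),((279,197.8),(292.7,210.9)),((301.5,174.8),(327.8,209.7)))]
gc=[tri(s,a,t,b) for a,b in(((240.2,171.1),(291.3,164.0)),((263.3,149.8),(326.9,162.9)))]
for x in kn+gc: print(x)
print("caps onz",[onz(t,*p,.150) for p in((291.3,164),(326.9,162.9))])
print("knob onz",[onz(t,*p,.128) for p in((257.4,212.1),(292.7,210.9),(327.8,209.7))])
print("bottle top",onz(t,397.2,212.8,.13),"side blobs",[b for b in blobs(s["img"],0,4,s=150) if 330<b[0]<365 and b[1]<160], onz(s,345,137,.118))
d=kn[2][0]-kn[0][0];print("yaw row dir",np.degrees(np.arctan2(d[0],-d[1])))
d=gc[1][0]-gc[0][0];print(np.degrees(np.arctan2(d[0],-d[1])))
st=get_state();M=R.from_quat(st["tcp_rot"]).as_matrix();print(M,tips_ahead() if callable(tips_ahead) else tips_ahead)
E
```

```text
(array([0.5205, 0.0882, 0.1173]), np.float64(0.0018240330451840489))
(array([ 0.522 , -0.017 ,  0.1173]), np.float64(0.0017005813603225477))
(array([ 0.5235, -0.1215,  0.118 ]), np.float64(0.0014593574273373518))
(array([ 0.6594, -0.0158,  0.1323]), np.float64(0.0006246752181138197))
(array([ 0.6611, -0.1209,  0.1321]), np.float64(0.0011776763655037856))
caps onz [array([ 0.6559, -0.0156,  0.15  ]), array([ 0.6571, -0.1195,  0.15  ])]
knob onz [array([0.5184, 0.0866, 0.128 ]), array([ 0.52  , -0.0176,  0.128 ]), array([ 0.5216, -0.1211,  0.128 ])]
bottle top [ 0.5086 -0.3247  0.13  ] side blobs [(np.float64(345.6), np.float64(135.6), 213, np.int32(332), np.int32(128), np.int32(28), np.int32(16))] [ 0.512  -0.3259  0.118 ]
yaw row dir 0.8045070633265418
0.9665286029750277
[[-0.9219 -0.0002  0.3874]
 [-0.3874  0.0008 -0.9219]
 [-0.0001 -1.     -0.0008]] 0.014
```

Request:
{"method": "send_rows", "body": {
  "plan": [
    [[0, -0.153, 0], [0, 0.0203, 0]],
    [[0, -0.153, 0], [0, 0.0203, 0]],
    [[0, -0.153, 0], [0, 0.0203, 0]],
    [[-0.133, 0, -0.346], [0, 0, 0]],
    [[-0.133, 0, -0.346], [0, 0, 0]],
    [[-0.133, 0, -0.346], [0, 0, 0]],
    [[-0.133, 0, -0.346], [0, 0, 0]],
    [[-0.133, 0, -0.346], [0, 0, 0]],
    [[-0.133, 0, -0.346], [0, 0, 0]],
    [[-0.133, 0, -0.346], [0, 0, 0]],
    [[-0.133, 0, -0.346], [0, 0, 0]],
    [[-0.133, 0, -0.346], [0, 0, 0]]
  ],
  "gripper": 0.4
}}

```text
time: 1.5
eef_pos: [0.3997, -0.2447, 0.3006]
tcp_rot: [0.005, -0.707, 0.707, -0.005]
contact_force: [0.1, 0.0, -0.5]
opening: 0.599
```

```bash
cat >> h.py <<'E'
np.set_printoptions(precision=4,suppress=True)
def go(p,yaw=0.9):
    s=get_state(); M=R.from_quat(s["tcp_rot"]).as_matrix(); a=np.radians(yaw)
    W=np.array([[-np.cos(a),0,np.sin(a)],[-np.sin(a),0,-np.cos(a)],[0,-1,0]])
    print("t",s["time"],"pos",s["eef_pos"],"F",s["contact_force"],"op",s["opening"])
    print("shift u",M.T@(np.array(p)-s["eef_pos"])/.12,"turn u",R.from_matrix(M.T@W).as_rotvec()/2/np.pi)
E
python3 -c "
from h import *
go([.522,.087,.3])"
```

```text
t 1.5 pos [ 0.3997 -0.2447  0.3006] F [ 0.1389  0.0146 -0.516 ] op 0.5988410003926179
shift u [-1.0598  0.0044 -2.7489] turn u [-0.0001 -0.0002 -0.0001]
```

Request:
{"method": "send_rows", "body": {
  "plan": [
    [[-0.1325, 0, -0.3436], [0, 0, 0]],
    [[-0.1325, 0, -0.3436], [0, 0, 0]],
    [[-0.1325, 0, -0.3436], [0, 0, 0]],
    [[-0.1325, 0, -0.3436], [0, 0, 0]],
    [[-0.1325, 0, -0.3436], [0, 0, 0]],
    [[-0.1325, 0, -0.3436], [0, 0, 0]],
    [[-0.1325, 0, -0.3436], [0, 0, 0]],
    [[-0.1325, 0, -0.3436], [0, 0, 0]],
    [[0, 0.3, 0], [0, 0, 0]],
    [[0, 0, 0], [0, 0, 0]],
    [[0, 0, 0], [0, 0, 0]]
  ]
}}

```text
time: 2.6
eef_pos: [0.521, 0.0852, 0.2638]
tcp_rot: [0.006, -0.707, 0.707, -0.004]
contact_force: [-0.5, 0.2, 0.4]
opening: 0.599
```

```bash
python3 - <<'E'
from h import *
go([.522,.087,.113])
s=read_camera("side")["img"][130:280,180:400];t=read_camera("top")["img"][140:290,180:400]
cv2.imwrite("pics/c2.png",np.hstack([cv2.resize(i,(400,273),interpolation=cv2.INTER_CUBIC) for i in(s,t)]))
E
```

```text
t 2.6 pos [0.521  0.0852 0.2638] F [-0.5162  0.1762  0.3992] op 0.5993816568749462
shift u [-0.0118  1.2564 -0.0153] turn u [-0.     -0.0001  0.0004]
```

View pics/c2.png

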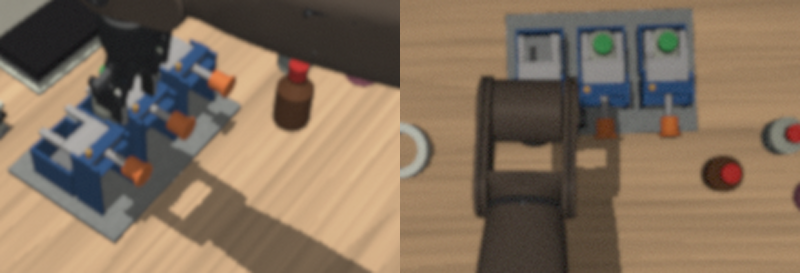

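Request:
{"method": "send_rows", "body": {
  "plan": [
    [[-0.012, 0.25, -0.015], [0, 0, 0]],
    [[0, 0.25, 0], [0, 0, 0]],
    [[0, 0.25, 0], [0, 0, 0]],
    [[0, 0.25, 0], [0, 0, 0]],
    [[0, 0.256, 0], [0, 0, 0]],
    [[0, 0, 0], [0, 0, 0]],
    [[0, 0, 0], [0, 0, 0]]
  ]
}}

```text
time: 3.4
eef_pos: [0.5239, 0.0864, 0.1151]
tcp_rot: [0.004, -0.707, 0.707, -0.005]
contact_force: [0.6, 0.3, -0.1]
opening: 0.605
```

Request:
{"method": "send_rows", "body": {
  "plan": [
    [[0, 0, 0], [0, 0, 0]],
    [[0, 0, 0], [0, 0, 0]],
    [[0, 0, 0], [0, 0, 0]],
    [[0, 0, 0], [0, 0, 0]],
    [[0, 0, 0], [0, 0, 0]],
    [[0, 0, 0], [0, 0, 0]]
  ],
  "gripper": 1,
  "grip_force": 50
}}

```text
time: 4.0
eef_pos: [0.525, 0.0893, 0.1173]
tcp_rot: [-0.003, 0.709, -0.705, 0.007]
contact_force: [0.1, 7.2, 5.6]
opening: 0.334
```

```bash
python3 - <<'E'
from h import *
go([.522,.087,.113])
s=read_camera("side")["img"][160:260,200:340]
cv2.imwrite("pics/c3.png",cv2.resize(s,(560,400),interpolation=cv2.INTER_CUBIC))
E
```

```text
t 4.0 pos [0.525  0.0893 0.1173] F [0.0809 7.1692 5.5596] op 0.3343891951089193
shift u [0.0255 0.0353 0.0188] turn u [ 0.0008 -0.0003 -0.0009]
```

View pics/c3.png

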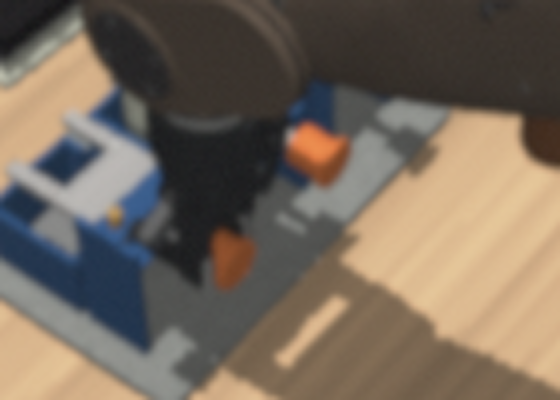

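Request:
{"method": "send_rows", "body": {
  "plan": [
    [[0.06, 0, -0.02], [0, 0, 0]],
    [[0.08, 0, 0], [0, 0, 0]],
    [[0.08, 0, 0], [0, 0, 0]],
    [[0.08, 0, 0], [0, 0, 0]],
    [[0.08, 0, 0], [0, 0, 0]],
    [[0.08, 0, 0], [0, 0, 0]],
    [[0.08, 0, 0], [0, 0, 0]],
    [[0, 0, 0], [0, 0, 0]],
    [[0, 0, 0], [0, 0, 0]]
  ]
}}

```text
time: 4.95
eef_pos: [0.4628, 0.0885, 0.1172]
tcp_rot: [0.0, 0.707, -0.707, 0.01]
contact_force: [8.9, 0.7, 0.7]
opening: 0.332
```

Request:
{"method": "send_rows", "body": {
  "plan": [
    [[0.02, 0, 0], [0, 0, 0]],
    [[0.02, 0, 0], [0, 0, 0]],
    [[0, 0, 0], [0, 0, 0]]
  ]
}}

```text
time: 5.25
eef_pos: [0.4627, 0.0885, 0.1174]
tcp_rot: [0.006, 0.707, -0.707, 0.015]
contact_force: [27.5, 2.8, -13.4]
opening: 0.337
```

Request:
{"method": "send_rows", "body": {
  "plan": [
    [[-0.04, 0, 0], [0, 0, 0]],
    [[0, 0, 0], [0, 0, 0]]
  ]
}}

```text
time: 5.45
eef_pos: [0.4628, 0.0885, 0.1172]
tcp_rot: [-0.0, 0.707, -0.707, 0.009]
contact_force: [7.8, 0.2, 2.7]
opening: 0.332
```

Request:
{"method": "send_rows", "body": {
  "plan": [
    [[0, 0, 0], [0, 0, 0]],
    [[0, 0, 0], [0, 0, 0]],
    [[0, 0, 0], [0, 0, 0]],
    [[0, 0, 0], [0, 0, 0]],
    [[0, -0.3, 0], [0, 0, 0]],
    [[0, -0.4, 0], [0, 0, 0]],
    [[0, -0.4, 0], [0, 0, 0]],
    [[0, -0.4, 0], [0, 0, 0]]
  ],
  "gripper": 0.4
}}

```text
time: 6.25
eef_pos: [0.4574, 0.0886, 0.295]
tcp_rot: [0.006, -0.707, 0.707, -0.005]
contact_force: [0.5, 1.7, 0.2]
opening: 0.596
```

```bash
python3 - <<'E'
from h import *
go([.5105,-.325,.3])
E
```

```text
t 6.25 pos [0.4574 0.0886 0.295 ] F [0.5042 1.7471 0.1671] op 0.5961898280819733
shift u [-0.3901 -0.0419  3.4528] turn u [-0.     -0.0001  0.0002]
```

Request:
{"method": "send_rows", "body": {
  "plan": [
    [[-0.039, 0, 0.3453], [0, 0, 0]],
    [[-0.039, 0, 0.3453], [0, 0, 0]],
    [[-0.039, 0, 0.3453], [0, 0, 0]],
    [[-0.039, 0, 0.3453], [0, 0, 0]],
    [[-0.039, 0, 0.3453], [0, 0, 0]],
    [[-0.039, 0, 0.3453], [0, 0, 0]],
    [[-0.039, 0, 0.3453], [0, 0, 0]],
    [[-0.039, 0, 0.3453], [0, 0, 0]],
    [[-0.039, 0, 0.3453], [0, 0, 0]],
    [[-0.039, 0, 0.3453], [0, 0, 0]],
    [[0, 0, 0], [0, 0, 0]],
    [[0, 0, 0], [0, 0, 0]]
  ]
}}

```text
time: 7.45
eef_pos: [0.5108, -0.3254, 0.2926]
tcp_rot: [-0.005, 0.708, -0.706, 0.004]
contact_force: [0.4, -0.0, -0.5]
opening: 0.599
```

```bash
python3 - <<'E'
from h import *
s=read_camera("side");t=read_camera("top")
for c in (s,t): print([tuple(map(float,b[:3])) for b in blobs(c["img"],5,14) if 230<b[0]<370 and 150<b[1]<260], [tuple(map(float,b)) for b in blobs(c["img"],0,4) if 330<b[0]<420 and 120<b[1]<260])
go([.5105,-.325,.116])
cv2.imwrite("pics/c4.png",np.hstack([cv2.resize(c["img"][y:y+150,x:x+200],(400,300),interpolation=cv2.INTER_CUBIC) for c,x,y in((s,200,90),(t,230,140))]))
E
```

```text
[(301.5, 174.8, 140.0), (340.9, 185.9, 444.0), (279.0, 197.8, 154.0), (273.8, 235.1, 172.0)] [(345.2, 135.8, 210.0, 332.0, 128.0, 27.0, 16.0), (384.6, 143.6, 85.0, 381.0, 138.0, 9.0, 13.0), (343.9, 167.5, 141.0, 339.0, 161.0, 12.0, 15.0)]
[(292.6, 210.9, 121.0), (327.9, 209.8, 113.0), (257.9, 232.7, 130.0), (356.6, 235.4, 176.0)] [(396.2, 213.8, 61.0, 392.0, 209.0, 10.0, 10.0), (361.5, 235.0, 107.0, 356.0, 230.0, 12.0, 11.0)]
t 7.55 pos [ 0.5111 -0.3239  0.2933] F [-0.5468  0.4815  0.3512] op 0.6027611119433179
shift u [0.004  1.4772 0.0105] turn u [0.0002 0.     0.0001]
```

View pics/c4.png

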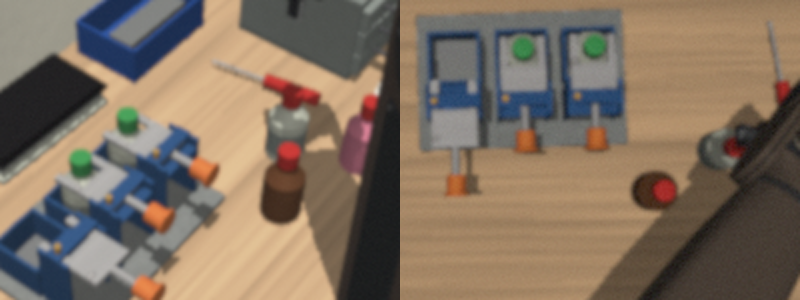

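Request:
{"method": "send_rows", "body": {
  "plan": [
    [[0.004, 0.3, 0.01], [0, 0, 0]],
    [[0, 0.3, 0], [0, 0, 0]],
    [[0, 0.3, 0], [0, 0, 0]],
    [[0, 0.25, 0], [0, 0, 0]],
    [[0, 0.2, 0], [0, 0, 0]],
    [[0, 0.12, 0], [0, 0, 0]],
    [[0, 0, 0], [0, 0, 0]],
    [[0, 0, 0], [0, 0, 0]]
  ]
}}

```text
time: 8.35
eef_pos: [0.5115, -0.3261, 0.1184]
tcp_rot: [0.005, -0.707, 0.707, -0.006]
contact_force: [1.1, -0.3, 0.5]
opening: 0.6
```

```bash
python3 - <<'E'
from h import *
s=read_camera("side");t=read_camera("top")
go([.5105,-.325,.117])
cv2.imwrite("pics/c5.png",np.hstack([cv2.resize(c["img"][y:y+75,x:x+100],(400,300),interpolation=cv2.INTER_CUBIC) for c,x,y in((s,295,100),(t,350,170))]))
E
```

```text
t 8.45 pos [ 0.5119 -0.3269  0.1195] F [-1.1814 -0.5633  0.2771] op 0.5963770524558006
shift u [ 0.0118  0.0208 -0.0159] turn u [-0.0004 -0.     -0.0004]
```

View pics/c5.png

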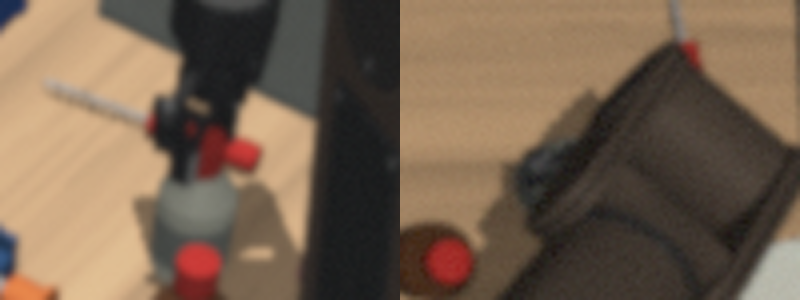

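Request:
{"method": "send_rows", "body": {
  "plan": [
    [[0, 0, 0], [0, 0, 0]],
    [[0, 0, 0], [0, 0, 0]],
    [[0, 0, 0], [0, 0, 0]],
    [[0, 0, 0], [0, 0, 0]],
    [[0, 0, 0], [0, 0, 0]],
    [[0, 0, 0], [0, 0, 0]]
  ],
  "gripper": 1,
  "grip_force": 50
}}

```text
time: 9.05
eef_pos: [0.5117, -0.3266, 0.1191]
tcp_rot: [0.005, -0.707, 0.707, -0.006]
contact_force: [-0.1, 2.0, 4.8]
opening: 0.36
```

```bash
python3 - <<'E'
from h import *
go([.656,.0893,.36])
E
```

```text
t 9.05 pos [ 0.5117 -0.3266  0.1191] F [-0.0814  2.0037  4.8331] op 0.35966982802921726
shift u [-1.2583 -2.008  -3.4458] turn u [-0.0002 -0.0001 -0.0003]
```

Request:
{"method": "send_rows", "body": {
  "plan": [
    [[0, -0.15, 0], [0, 0, 0]],
    [[0, -0.32, 0], [0, 0, 0]],
    [[0, -0.4, 0], [0, 0, 0]],
    [[0, -0.4, 0], [0, 0, 0]],
    [[0, -0.4, 0], [0, 0, 0]],
    [[0, 0, 0], [0, 0, 0]]
  ]
}}

```text
time: 9.65
eef_pos: [0.5131, -0.3285, 0.3271]
tcp_rot: [0.001, -0.703, 0.711, -0.009]
contact_force: [0.4, -0.4, -0.7]
opening: 0.36
```

Request:
{"method": "send_rows", "body": {
  "plan": [
    [[-0.06, 0, -0.16], [0, 0, 0]],
    [[-0.114, 0, -0.313], [0, 0, 0]],
    [[-0.114, 0, -0.313], [0, 0, 0]],
    [[-0.114, 0, -0.313], [0, 0, 0]],
    [[-0.114, 0, -0.313], [0, 0, 0]],
    [[-0.114, 0, -0.313], [0, 0, 0]],
    [[-0.114, 0, -0.313], [0, 0, 0]],
    [[-0.114, 0, -0.313], [0, 0, 0]],
    [[-0.114, 0, -0.313], [0, 0, 0]],
    [[-0.114, 0, -0.313], [0, 0, 0]],
    [[-0.114, 0, -0.313], [0, 0, 0]],
    [[-0.058, 0, -0.156], [0, 0, 0]]
  ]
}}

```text
time: 10.85
eef_pos: [0.6553, 0.0924, 0.3151]
tcp_rot: [-0.007, 0.707, -0.707, 0.005]
contact_force: [-0.4, -0.6, -2.9]
opening: 0.361
```

Request:
{"method": "send_rows", "body": {
  "plan": [
    [[0, 0, 0], [0, 0, 0]],
    [[0, 0, 0], [0, 0, 0]],
    [[0, 0, 0], [0, 0, 0]]
  ]
}}

```text
time: 11.15
eef_pos: [0.6552, 0.0881, 0.3169]
tcp_rot: [0.005, -0.707, 0.707, -0.004]
contact_force: [0.2, -1.1, -2.2]
opening: 0.356
```

```bash
python3 - <<'E'
from h import *
go([.656,.0893,.22])
s=read_camera("side");t=read_camera("top")
cv2.imwrite("pics/c6.png",np.hstack([cv2.resize(c["img"][y:y+150,x:x+200],(400,300),interpolation=cv2.INTER_CUBIC) for c,x,y in((s,150,90),(t,180,110))]))
E
```

```text
t 11.15 pos [0.6552 0.0881 0.3169] F [ 0.1518 -1.076  -2.1592] op 0.3560871808241189
shift u [-0.0078  0.8078 -0.0101] turn u [-0.0001 -0.0003  0.0002]
```

View pics/c6.png

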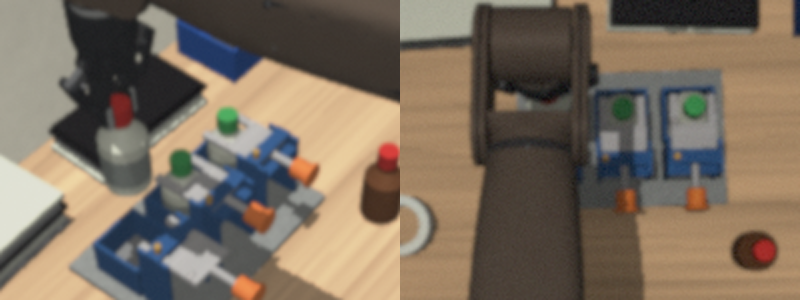

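Request:
{"method": "send_rows", "body": {
  "plan": [
    [[-0.008, 0.2, -0.01], [0, 0, 0]],
    [[0, 0.3, 0], [0, 0, 0]],
    [[0, 0.25, 0], [0, 0, 0]],
    [[0, 0.18, 0], [0, 0, 0]],
    [[0, 0, 0], [0, 0, 0]],
    [[0, 0, 0], [0, 0, 0]]
  ]
}}

```text
time: 11.85
eef_pos: [0.6566, 0.0899, 0.2065]
tcp_rot: [0.005, -0.707, 0.707, -0.005]
contact_force: [-0.1, 0.2, -1.9]
opening: 0.354
```

```bash
python3 - <<'E'
from h import *
go([.656,.0893,.137])
s=read_camera("side")
rb=[b for b in blobs(s["img"],0,5,s=100) if 180<b[0]<260 and 90<b[1]<220];print(rb)
for b in rb: print([onz(s,b[0],b[1],z) for z in(.195,.205,.215)])
cv2.imwrite("pics/c7.png",cv2.resize(s["img"][130:250,160:320],(800,600),interpolation=cv2.INTER_CUBIC))
E
```

```text
t 11.85 pos [0.6566 0.0899 0.2065] F [-0.1017  0.1544 -1.9295] op 0.35407995235282647
shift u [0.0052 0.5794 0.005 ] turn u [-0.     -0.0003 -0.    ]
[(np.float64(214.1), np.float64(175.7), 130, np.int32(209), np.int32(168), np.int32(11), np.int32(17))]
[array([0.6615, 0.0797, 0.195 ]), array([0.6545, 0.0857, 0.205 ]), array([0.6475, 0.0917, 0.215 ])]
```

View pics/c7.png

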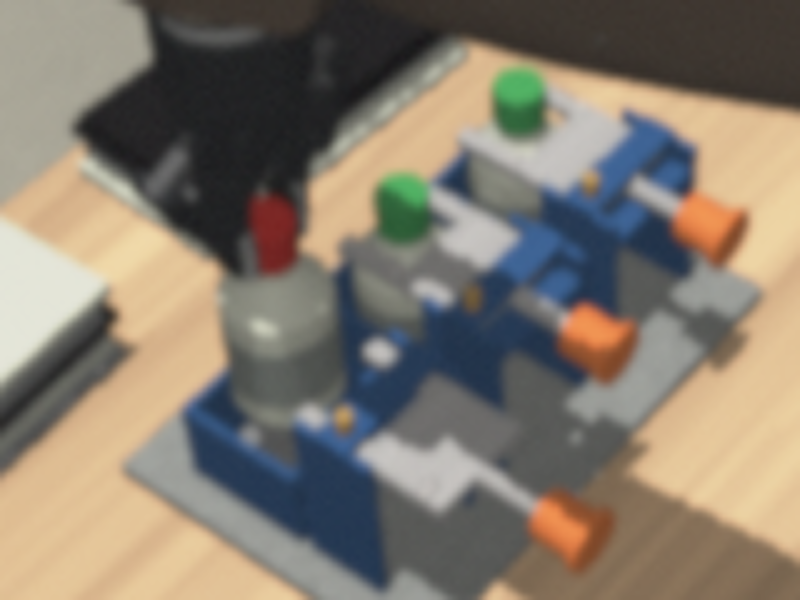

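Request:
{"method": "send_rows", "body": {
  "plan": [
    [[0.005, 0.12, 0.005], [0, 0, 0]],
    [[0, 0.12, 0], [0, 0, 0]],
    [[0, 0.12, 0], [0, 0, 0]],
    [[0, 0.1, 0], [0, 0, 0]],
    [[0, 0.05, 0], [0, 0, 0]],
    [[0, 0, 0], [0, 0, 0]],
    [[0, 0, 0], [0, 0, 0]]
  ]
}}

```text
time: 12.6
eef_pos: [0.6559, 0.0901, 0.1446]
tcp_rot: [-0.006, 0.707, -0.707, 0.005]
contact_force: [0.3, 0.1, -2.7]
opening: 0.359
```

No side contact; last 8 mm slowly.

Request:
{"method": "send_rows", "body": {
  "plan": [
    [[0, 0.016, 0], [0, 0, 0]],
    [[0, 0.016, 0], [0, 0, 0]],
    [[0, 0.016, 0], [0, 0, 0]],
    [[0, 0.008, 0], [0, 0, 0]],
    [[0, 0, 0], [0, 0, 0]],
    [[0, 0, 0], [0, 0, 0]]
  ]
}}

```text
time: 13.2
eef_pos: [0.656, 0.0901, 0.1382]
tcp_rot: [-0.005, 0.707, -0.707, 0.005]
contact_force: [1.6, 0.6, -2.5]
opening: 0.359
```

Request:
{"method": "send_rows", "body": {
  "plan": [
    [[0, 0.008, 0], [0, 0, 0]],
    [[0, 0.008, 0], [0, 0, 0]],
    [[0, 0, 0], [0, 0, 0]]
  ]
}}

```text
time: 13.5
eef_pos: [0.6563, 0.0901, 0.1372]
tcp_rot: [0.005, -0.707, 0.707, -0.006]
contact_force: [0.6, -0.4, 1.6]
opening: 0.357
```

Request:
{"method": "send_rows", "body": {
  "plan": [
    [[0, 0, 0], [0, 0, 0]],
    [[0, 0, 0], [0, 0, 0]],
    [[0, 0, 0], [0, 0, 0]],
    [[0, 0, 0], [0, 0, 0]],
    [[0, 0, 0], [0, 0, 0]]
  ],
  "gripper": 0.45
}}

```text
time: 14.0
eef_pos: [0.6558, 0.0901, 0.1361]
tcp_rot: [-0.005, 0.707, -0.707, 0.005]
contact_force: [0.3, -0.6, 0.2]
opening: 0.551
```

Request:
{"method": "send_rows", "body": {
  "plan": [
    [[0, -0.1, 0], [0, 0, 0]],
    [[0, -0.2, 0], [0, 0, 0]],
    [[0, -0.3, 0], [0, 0, 0]],
    [[0, -0.4, 0], [0, 0, 0]],
    [[0, -0.3, 0], [0, 0, 0]],
    [[0.35, 0, 0], [0, 0, 0]],
    [[0.35, 0, 0], [0, 0, 0]],
    [[0.35, 0, 0], [0, 0, 0]],
    [[0.35, 0, 0], [0, 0, 0]],
    [[0.24, 0, 0], [0, 0, 0]],
    [[0, 0, 0], [0, 0, 0]],
    [[0, 0, 0], [0, 0, 0]]
  ]
}}

```text
time: 15.2
eef_pos: [0.4593, 0.0871, 0.2936]
tcp_rot: [0.004, -0.707, 0.707, -0.006]
contact_force: [0.2, 0.2, 0.0]
opening: 0.551
```

```bash
python3 - <<'E'
from h import *
go([.4595,.0875,.115])
s=read_camera("side")
for a in((0,4),(5,14),(50,75)): print([tuple(map(float,b)) for b in blobs(s["img"],*a) if 190<b[0]<320 and 130<b[1]<250])
cv2.imwrite("pics/c8.png",cv2.resize(s["img"][130:250,160:320],(800,600),interpolation=cv2.INTER_CUBIC))
E
```

```text
t 15.2 pos [0.4593 0.0871 0.2936] F [0.1876 0.1681 0.0009] op 0.5511026939801092
shift u [ 0.003   1.4882 -0.0033] turn u [-0.     -0.0001 -0.0005]
[(215.7, 194.5, 129.0, 210.0, 188.0, 12.0, 14.0)]
[(301.5, 174.8, 140.0, 295.0, 168.0, 14.0, 15.0), (279.0, 197.8, 154.0, 272.0, 191.0, 15.0, 15.0), (274.3, 235.8, 175.0, 266.0, 229.0, 17.0, 16.0)]
[(240.2, 171.0, 81.0, 236.0, 166.0, 9.0, 11.0)]
```

View pics/c8.png

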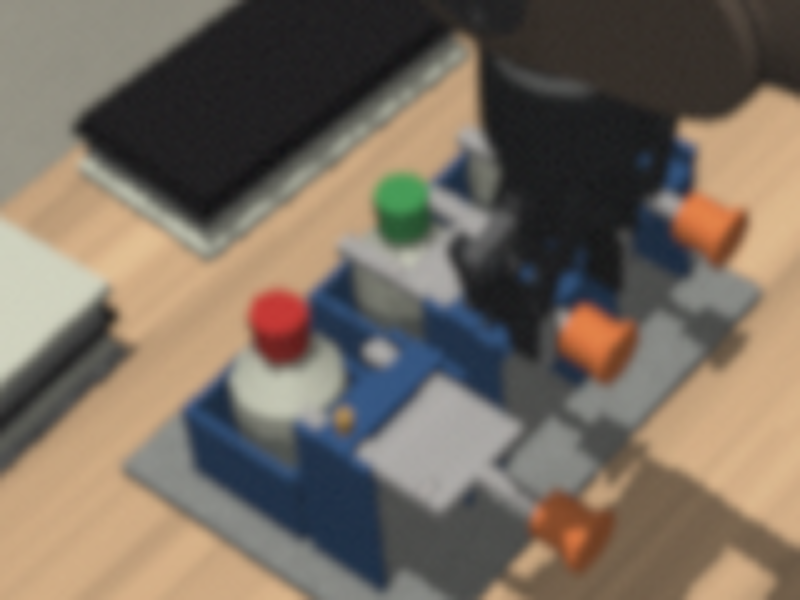

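Request:
{"method": "send_rows", "body": {
  "plan": [
    [[-0.03, 0.25, -0.012], [0, 0, 0]],
    [[0, 0.3, 0], [0, 0, 0]],
    [[0, 0.3, 0], [0, 0, 0]],
    [[0, 0.3, 0], [0, 0, 0]],
    [[0, 0.22, 0], [0, 0, 0]],
    [[0, 0.11, 0], [0, 0, 0]],
    [[0, 0, 0], [0, 0, 0]],
    [[0, 0, 0], [0, 0, 0]]
  ]
}}

```text
time: 16.05
eef_pos: [0.464, 0.0885, 0.1157]
tcp_rot: [0.005, -0.707, 0.707, -0.006]
contact_force: [0.2, 0.2, -0.6]
opening: 0.55
```

Request:
{"method": "send_rows", "body": {
  "plan": [
    [[0, 0, 0], [0, 0, 0]],
    [[0, 0, 0], [0, 0, 0]],
    [[0, 0, 0], [0, 0, 0]],
    [[0, 0, 0], [0, 0, 0]],
    [[0, 0, 0], [0, 0, 0]],
    [[0, 0, 0], [0, 0, 0]]
  ],
  "gripper": 1,
  "grip_force": 60
}}

```text
time: 16.65
eef_pos: [0.4643, 0.0885, 0.1168]
tcp_rot: [0.004, -0.707, 0.707, -0.007]
contact_force: [-0.5, -0.4, 7.1]
opening: 0.333
```

Request:
{"method": "send_rows", "body": {
  "plan": [
    [[-0.05, 0, 0], [0, 0, 0]],
    [[-0.08, 0, 0], [0, 0, 0]],
    [[-0.08, 0, 0], [0, 0, 0]],
    [[-0.06, 0, 0], [0, 0, 0]],
    [[0, 0, 0], [0, 0, 0]],
    [[0, 0, 0], [0, 0, 0]]
  ]
}}

```text
time: 17.25
eef_pos: [0.4974, 0.089, 0.1168]
tcp_rot: [0.003, -0.707, 0.707, -0.008]
contact_force: [1.4, 0.9, 4.8]
opening: 0.333
```

Request:
{"method": "send_rows", "body": {
  "plan": [
    [[-0.06, 0, 0], [0, 0, 0]],
    [[-0.06, 0, 0], [0, 0, 0]],
    [[-0.06, 0, 0], [0, 0, 0]],
    [[-0.06, 0, 0], [0, 0, 0]],
    [[0, 0, 0], [0, 0, 0]],
    [[0, 0, 0], [0, 0, 0]]
  ]
}}

```text
time: 17.85
eef_pos: [0.5258, 0.0895, 0.1168]
tcp_rot: [0.004, -0.707, 0.707, -0.007]
contact_force: [0.6, -0.1, 5.4]
opening: 0.335
```

Request:
{"method": "send_rows", "body": {
  "plan": [
    [[-0.02, 0, 0], [0, 0, 0]],
    [[-0.02, 0, 0], [0, 0, 0]],
    [[0, 0, 0], [0, 0, 0]]
  ]
}}

```text
time: 18.15
eef_pos: [0.5264, 0.0895, 0.1167]
tcp_rot: [0.008, -0.707, 0.707, -0.003]
contact_force: [-13.2, -2.5, 16.4]
opening: 0.336
```

Request:
{"method": "send_rows", "body": {
  "plan": [
    [[0.03, 0, 0], [0, 0, 0]],
    [[0, 0, 0], [0, 0, 0]]
  ]
}}

```text
time: 18.35
eef_pos: [0.5259, 0.0895, 0.1168]
tcp_rot: [0.004, -0.707, 0.707, -0.007]
contact_force: [-0.9, 0.3, 8.0]
opening: 0.331
```

Request:
{"method": "send_rows", "body": {
  "plan": [
    [[0, 0, 0], [0, 0, 0]],
    [[0, 0, 0], [0, 0, 0]],
    [[0, 0, 0], [0, 0, 0]],
    [[0, 0, 0], [0, 0, 0]],
    [[0, -0.2, 0], [0, 0, 0]],
    [[0, -0.4, 0], [0, 0, 0]],
    [[0, -0.4, 0], [0, 0, 0]],
    [[0, -0.4, 0], [0, 0, 0]],
    [[0, -0.2, 0], [0, 0, 0]]
  ],
  "gripper": 0.4
}}

```text
time: 19.25
eef_pos: [0.5265, 0.0896, 0.312]
tcp_rot: [0.003, -0.707, 0.707, -0.008]
contact_force: [0.3, 0.1, 0.2]
opening: 0.598
```

Request:
{"method": "send_rows", "body": {
  "plan": [
    [[0.08, 0, 0.35], [0, 0, 0]],
    [[0.08, 0, 0.35], [0, 0, 0]],
    [[0.08, 0, 0.35], [0, 0, 0]],
    [[0.08, 0, 0.35], [0, 0, 0]],
    [[0.08, 0, 0.35], [0, 0, 0]],
    [[0.08, 0, 0.35], [0, 0, 0]],
    [[0, 0, 0.35], [0, 0, 0]],
    [[0, 0, 0.35], [0, 0, 0]],
    [[0, 0, 0], [0, 0, 0]],
    [[0, 0, 0], [0, 0, 0]]
  ]
}}

```text
time: 20.25
eef_pos: [0.4722, -0.2478, 0.306]
tcp_rot: [-0.005, 0.708, -0.707, 0.004]
contact_force: [0.2, 0.6, -0.1]
opening: 0.599
```

```bash
python3 - <<'E'
from h import *
go([.5,0,.3])
s=read_camera("side");t=read_camera("top")
for c in(s,t):
  for a in((0,4),(5,14),(50,75)): print([tuple(map(float,b[:3])) for b in blobs(c["img"],*a) if 190<b[0]<430 and 125<b[1]<260])
cv2.imwrite("pics/c9.png",np.hstack([cv2.resize(c["img"][y:y+150,x:x+200],(400,300),interpolation=cv2.INTER_CUBIC) for c,x,y in((s,190,110),(t,230,140))]))
E
```

```text
t 20.25 pos [ 0.4722 -0.2478  0.306 ] F [ 0.1875  0.5986 -0.1254] op 0.598741726546103
shift u [-0.2586  0.0524 -2.0615] turn u [ 0.0002 -0.0004  0.0002]
[(345.5, 134.5, 173.0), (385.2, 143.8, 100.0), (343.7, 168.4, 117.0), (215.4, 194.5, 124.0)]
[(351.0, 132.8, 17.0), (301.5, 174.8, 140.0), (340.6, 185.8, 438.0), (279.0, 197.8, 154.0), (254.7, 223.0, 170.0)]
[(263.4, 149.6, 70.0), (240.2, 171.0, 81.0)]
[(255.3, 166.1, 92.0), (422.6, 192.7, 152.0), (361.4, 234.9, 101.0), (414.1, 247.3, 64.0)]
[(426.2, 193.5, 37.0), (292.6, 210.9, 121.0), (327.9, 209.7, 112.0), (257.4, 212.1, 116.0), (353.8, 232.2, 98.0)]
[(326.9, 162.9, 66.0), (291.2, 164.0, 66.0)]
```

View pics/c9.png

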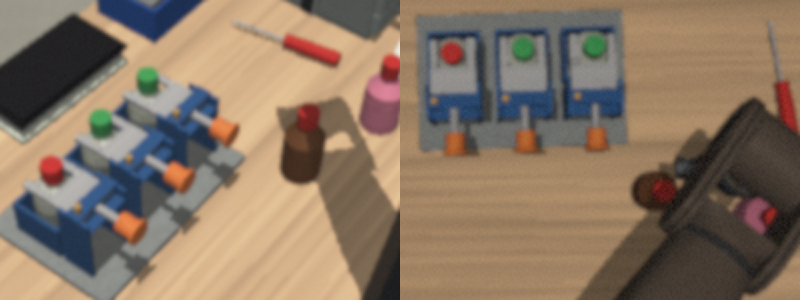

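```bash
python3 -c "
from plant import *
print(sign_off())"
```

```text
the job is handed in; nothing more can be done
None
```

The white red-capped bottle now stands in the left (empty) cell with its knob pushed home, and I handed the job in at about 20 s of the 64 s limit.

- **Knob out:** I pulled the left cell's knob 62 mm to its stop. The next picture, taken after I let go, showed it holding there.
- **Bottle placed:** I gripped it by the cap and lowered it into the cell with no sideways contact. The force reading showed it touching the floor gently, at about 4 N, and a picture after release showed it upright.
- **Knob home:** I pushed the same knob back 62 mm to its stop.

**Last checks:**
- The knob is back within 0.3 pixel of where it began in both views.
- The bottle's cap lines up with the two green caps, with the fork plate around it.
- The other two knobs and their green-capped bottles are unchanged, to within about 0.2 pixel.
- The arm was clear, with no contact force.
- The brown bottle and the screwdriver look unmoved. The pink bottle is partly hidden by the arm in the top view but unchanged in the side view. I did not re-measure the tape, tin and square; the arm never went near them.

No check failed. The highest forces I saw, at the ends of the moves, were about 30 N against the knob stops.

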